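# Open the ratchet stop of the stock rail

## Task

Make room on the stock rail for more boxes: with a fingertip press the red release plate on the blue sliding stop all the way down and, keeping it pressed, push the stop back along its bar, away from the boxes, until it is fully home against the yellow end block. Then let go so that the red plate springs up again. Nothing is to be picked up: leave the two stock boxes, the white jar and the steel bearing where they are.

Things in the scene. Friction and masses are not known exactly. Their poses are not given: they have to be found in the camera images.
- rail: Stock rail: dark steel base plate 350 x 170 x 8 mm, screwed down. Origin: centre of its underside, on the counter. x runs along the bar and points BACK, from the blue fence (x = -165 mm, 88 mm high) to the yellow end block (56 mm high); z up. Aluminium bar, 20 mm wide, top 46 mm above the counter, along x at y = -45 mm. The boxes stand on the plate on the +y side of the bar.
- bar_end (a point): Centre of the top of the bar at the inner face of the yellow end block, 46 mm above the counter; the stop's back face meets this block when fully home. Axes as the rail's.
- release_top (a point): Centre of the top face of the red release plate on the sliding stop; moves with it. The plate is 52 mm along the bar by 34 mm across; its top is 74 mm above the counter when up and sinks straight down 8 mm, to 66 mm, when fully pressed (4 mm above the blue deck). Spring: 1.8 N to start, 5 N fully down. Axes as the rail's.
- stop_shoulder (a point): Centre of the front face of the stop's blue upright shoulder, 30 mm further back than the red plate's centre: a fingertip holding the plate down pushes the stop back against it. 48 mm wide, 8 mm thick, top 106 mm above the counter, this point at 83.5 mm. The stop's blue wing, 68 to 76 mm nearer the fence, reaches out to +y beside the boxes, 85 mm high.
- stop (a joint): Position of the sliding stop along the bar, m: grows as the stop goes back, 0.150 = fully home against the yellow end block; starts between 0.008 and 0.07. A ratchet of 9 mm pitch locks it against going back unless the red plate is pressed at least 5 mm; then it slides against about 2 N of friction. Unpressed it only moves towards the boxes, clicking over the teeth.
- release (a joint): How far the red release plate is pressed, m: 0 = up, 0.008 = fully down; it springs back when let go. At the start it may stand a few mm down when the pawl rests on a tooth.
- box_yellow: Loose stock box, yellow with a red band, 36 x 85 x 70 mm high, on the rail's base plate next to the fence; origin at the centre of its underside. Leave alone.
- box_blue: Loose stock box, blue with a paper band, 36 x 80 x 60 mm high, on the rail's base plate between the yellow box and the sliding stop; origin at the centre of its underside. Leave alone.
- jar: Loose white jar with a green cap, 64 mm across, 85 mm high, standing on the counter beside the rail on the -y side, at least 75 mm clear of the bar's centre line; origin at the centre of its underside. Leave alone.
- bearing: Loose steel ring, 62 mm across, 18 mm high, lying on the counter beside the rail on the -y side; origin at the centre of its underside. Leave alone.

How it is judged:
By the outcome, as a careful person would: the job done as asked, in the order asked, and still so for the second after the job is handed in, with the robot touching nothing.
It also fails if it takes over 32 s, if anything falls off the work surface, if the arm or the gripper's body presses on something with over 40 N, if the wrist force passes 120 N, or if a joint passes its speed limit or range.

## Robot

A 6-joint arm with a two-finger parallel gripper is mounted at the origin on the work surface. World frame = base frame: x ahead of the robot, y to its left, z up, the work surface at z = 0. Lengths are in m, angles in rad, forces in N, time in s.
With the tool pointing down it reaches from about 0.375 to 0.975 m from the base axis. Payload 3.8 kg.
Tool frame: the origin (TCP) lies midway between the tips of the shut fingers; the grasp point (between the pads) lies 19 mm behind it; x points along the fingers, y is the direction in which the jaws open and shut, and the axes are right-handed (so a half turn about x gives the same grasp; the last joint's range is limited). The gripper opens to 85 mm and grips with 20 to 120 N. Pads are 22 mm wide; open, the fingers measure 114 mm over their backs; the gripper's body (76 mm by 85 mm) begins 54 mm behind the grasp point. The pads swing forward as they close: fully open they stand 13 mm farther back than shut.
Start: joints at [1.119, 0.264, 1.604, -0, 1.274, -0.037], TCP at [0.272, 0.618, 0.231] pointing down, gripper open.
Joint ranges: [-2.63, 2.63], [-0.94, 2.18], [0.31, 2.57], [-1.31, 4.45], [0, 2.66], [-2.55, 2.55]. Speed limits (rad/s): [2.57, 2.57, 3.14, 3.14, 3.14, 3.14].

## Interface

Orientations are given as a rotation vector (axis times angle).
In Python, from workcell import read_state, read_camera, get_calibration, finish_job gives the robot as it stands. The module is installed in compiled form; this text tells all that it offers.
- The arm moves only by the shell command python3 -m creep 'ROWS' [FORCE]. ROWS is JSON, a list of rows, each a list of 3 entries, a list of its own where there are three numbers: the closure in counts, from 0 (fully open) to 255 (shut), then the shift along the world's x, y, z in mm, then the turn about the world's z in rad. In form: [[hand, [tx, ty, tz], spin], ...]. A call has exactly 8 rows; each row shifts and turns the commanded pose from where the row before left it; what a row does not reach is not made up. A row lasts 1/12 s, in which the tool goes at most 41.7 mm and 7.16 degrees, less where a joint would pass 70% of its speed; a pose out of reach is approached as far as the arm can. A call is refused whole if a number of a shift passes 41.7 or a number of a turn 0.125, either way. A call with a gripper value outside its range is refused whole. The fingers move at their own pace and stop on an object; FORCE is the grip in N (left out, the last holds). Time passes only in rows, so rows that do not move let the fingers close, or fill a call up. It gives the time, the measured TCP pose, the force and the opening at its end, in the units of the state.
- read_state(): the state, without advancing time (a new reading comes with each control period).
- read_camera(name): name is "side" or "top"; returns (picture, depth): 420x560x3 uint8, blue, green, red; 420x560 float32, m along the optical axis (not along the pixel's ray), 0 where there is no reading.
- get_calibration(name): a dict with "K" (3x3 intrinsics, pixels), "k1" (the pictures are not rectified: a ray, as slopes to the right and down, at radius r is drawn at 1 + k1 r^2 times it, then the intrinsics apply), "eye" and "orientation" of the camera in the world. Camera axes: x right, y down, z forward; pixel columns grow to the right and rows downward; lengths in m; the calibration is good to about 2 mm. A picture is of the moment at which its call begins. get_calibration takes no time and is no camera call.
- finish_job(): hands the job in, once; it reports no verdict.
The state is a dict: "time": time; "q": joint angles; "joint_vel": joint speeds; "joint_torque": joint torques, N m; "tool_pos": TCP position; "tcp_rot": TCP orientation; "wrist_force": force on the tool from outside, world axes, zero at the start; "torque": the same for the moment, N m; "width": opening from 0.0 (shut) to 1.0 (fully open).
Only numpy, scipy, OpenCV 4.12 (cv2) and the standard library are available. Lean on these libraries where they do the work, as an engineer would, in place of code of your own. Each camera call takes 0.05 s, during which the arm holds its last target.

## Working session

There is one attempt and no reset: what is moved stays moved. The work goes in short steps, Python scripts to look and compute and a shell command to move; the robot and the scene stay as the last step left them, time stands still between calls to the robot, and variables do not carry over. Pictures are saved under pics/ and viewed, and the job is handed in when it is done.

```bash
mkdir -p pics; cat > h.py <<'E'
import numpy as np,cv2
from workcell import *
E
python3 - <<'E'
from h import *
for n in("side","top"):
    p,d=read_camera(n);cv2.imwrite(f"pics/{n}0.png",p);np.savez(f"{n}0.npz",p=p,d=d)
    print(n,get_calibration(n))
print(read_state())
E
```

```text
side {'K': array([[515.42840554,   0.        , 277.74201902],
       [  0.        , 515.42840554, 206.31157188],
       [  0.        ,   0.        ,   1.        ]]), 'k1': 0.01513939669961945, 'eye': array([0.34074859, 0.5713464 , 0.71659554]), 'orientation': array([-0.55431935,  2.72202261, -1.0971998 ])}
top {'K': array([[389.63020319,   0.        , 278.25262836],
       [  0.        , 389.63020319, 209.94974837],
       [  0.        ,   0.        ,   1.        ]]), 'k1': -0.10867009500843221, 'eye': array([ 0.50009594, -0.00213952,  0.74432785]), 'orientation': array([-2.13271408,  2.15150386, -0.08545244])}
{'time': 0.1, 'q': array([ 1.11909896e+00,  2.64683272e-01,  1.60522604e+00,  4.54636562e-05,
        1.27370087e+00, -3.69103917e-02]), 'joint_vel': array([ 0.00117749, -0.00325663, -0.00268746, -0.00072078,  0.0003847 ,
       -0.00047368]), 'joint_torque': array([-9.83261089e-04, -5.16705358e+01, -3.68588662e+01, -1.24643484e-04,
        6.17023019e-03, -1.77656716e-06]), 'tool_pos': array([0.27173072, 0.61717623, 0.230089  ]), 'tcp_rot': array([ 0.32384562,  1.54672975, -0.3269224 ]), 'wrist_force': array([ 0.450017 , -0.416477 ,  0.3562956]), 'torque': array([ 0.0475431 , -0.03499202,  0.01384334]), 'width': 1.000522447343868}
```

View pics/side0.png

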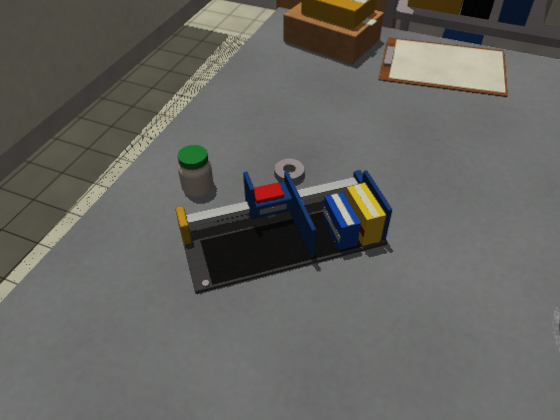

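View pics/top0.png

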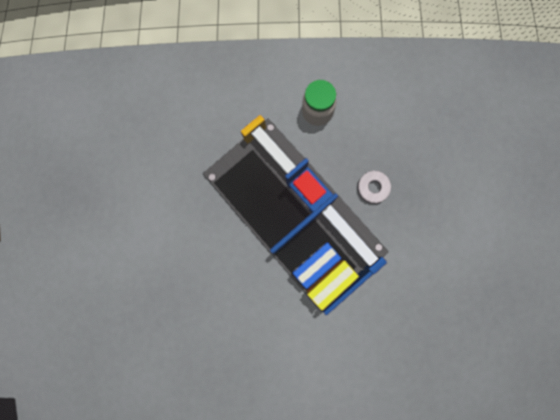

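The side view shows the red plate at about (268,192), the orange end block at (184,225), and the jar at (196,172). The top view shows the plate at (310,187), the end block at (253,127), and the jar cap at (320,95).

```bash
cat > h.py <<'E'
import numpy as np,cv2
from workcell import *
from scipy.spatial.transform import Rotation as R
def rays(n,uv):
    c=get_calibration(n);uv=np.array(uv,float).reshape(-1,1,2)
    x=cv2.undistortPoints(uv,c["K"],np.array([c["k1"],0,0,0.]))[:,0]
    d=np.c_[x,np.ones(len(x))]
    return np.array(c["eye"]),d@R.from_rotvec(c["orientation"]).as_matrix().T
def plane(n,uv,z):
    e,d=rays(n,uv);return e+d*((z-e[2])/d[:,2])[:,None]
def tri(a,b):
    e1,d1=rays("side",a);e2,d2=rays("top",b);out=[]
    for u,v in zip(d1,d2):
        s=np.linalg.lstsq(np.c_[u,-v],e2-e1,rcond=None)[0]
        p,q=e1+s[0]*u,e2+s[1]*v;out.append(np.r_[(p+q)/2,np.linalg.norm(p-q)])
    return np.array(out)
def mask(p,lo,hi,s=140,v=60):
    h=cv2.cvtColor(p,cv2.COLOR_BGR2HSV)
    m=cv2.inRange(h,(lo,s,v),(hi,255,255))
    if lo==0:m|=cv2.inRange(h,(174,s,v),(180,255,255))
    return m
def blobs(m,amin=40):
    cs=cv2.findContours(m,cv2.RETR_EXTERNAL,cv2.CHAIN_APPROX_NONE)[0]
    return sorted([c for c in cs if cv2.contourArea(c)>amin],key=lambda c:-cv2.contourArea(c))
def cen(c):
    M=cv2.moments(c);return [M["m10"]/M["m00"],M["m01"]/M["m00"]]
E
python3 - <<'E'
from h import *
np.set_printoptions(precision=4,suppress=True)
C={}
for n in("side","top"):
    p=np.load(n+"0.npz")["p"]
    for nm,lo,hi in(("red",0,6),("orange",14,24),("green",50,75)):
        for c in blobs(mask(p,lo,hi))[:5]:
            print(n,nm,np.round(cen(c),1),cv2.contourArea(c),np.round(cv2.boxPoints(cv2.minAreaRect(c)),1).tolist())
            if nm in("red","green"):C.setdefault((n,nm),cen(c))
for nm in("red","green"):
    print(nm,tri([C["side",nm]],[C["top",nm]]))
print(plane("top",[C["top","red"]],.074),plane("side",[C["side","red"]],.074),plane("top",[C["top","green"]],.085))
E
python3 -c "
import cv2
a=cv2.imread('pics/side0.png')[130:300,160:400];b=cv2.imread('pics/top0.png')[70:320,190:400]
cv2.imwrite('pics/s0z.png',cv2.resize(a,None,fx=3.3,fy=3.3,interpolation=2));cv2.imwrite('pics/t0z.png',cv2.resize(b,None,fx=2.4,fy=2.4,interpolation=2))"
```

```text
side red [267.8 191.9] 373.5 [[252.60000610351562, 187.5], [280.3999938964844, 181.39999389648438], [283.70001220703125, 196.10000610351562], [255.8000030517578, 202.3000030517578]]
side orange [326.9  14.3] 1984.0 [[279.0, 0.0], [370.0, 0.0], [370.0, 41.0], [279.0, 41.0]]
side orange [367.7 223.9] 661.5 [[344.20001220703125, 188.8000030517578], [374.6000061035156, 179.8000030517578], [391.5, 237.0], [361.1000061035156, 246.0]]
side orange [437.5   5. ] 484.0 [[408.0, 0.0], [461.0, 0.0], [461.0, 13.0], [408.0, 13.0]]
side orange [182.8 223.4] 245.0 [[174.89999389648438, 207.1999969482422], [183.3000030517578, 205.1999969482422], [191.89999389648438, 241.10000610351562], [183.5, 243.10000610351562]]
side orange [378.    9.5] 170.5 [[367.6000061035156, 16.799999237060547], [377.79998779296875, -3.5999999046325684], [389.0, 2.0], [378.79998779296875, 22.399999618530273]]
side green [192.  154.2] 397.0 [[178.0, 145.0], [206.0, 145.0], [206.0, 163.0], [178.0, 163.0]]
top red [309.  186.9] 490.5 [[292.5, 182.3000030517578], [306.29998779296875, 170.0], [325.3999938964844, 191.39999389648438], [311.5, 203.6999969482422]]
top orange [251.8 127.1] 200.0 [[238.89999389648438, 132.5], [259.0, 113.80000305175781], [267.5, 122.80000305175781], [247.39999389648438, 141.60000610351562]]
top green [320.   94.8] 622.5 [[306.0, 81.0], [334.0, 81.0], [334.0, 108.0], [306.0, 108.0]]
red [[ 0.6212 -0.0306  0.0659  0.0001]]
green [[ 0.7863 -0.0526  0.0826  0.002 ]]
[[ 0.6198 -0.0303  0.074 ]] [[ 0.6176 -0.0232  0.074 ]] [[ 0.7842 -0.0526  0.085 ]]
```

View pics/s0z.png

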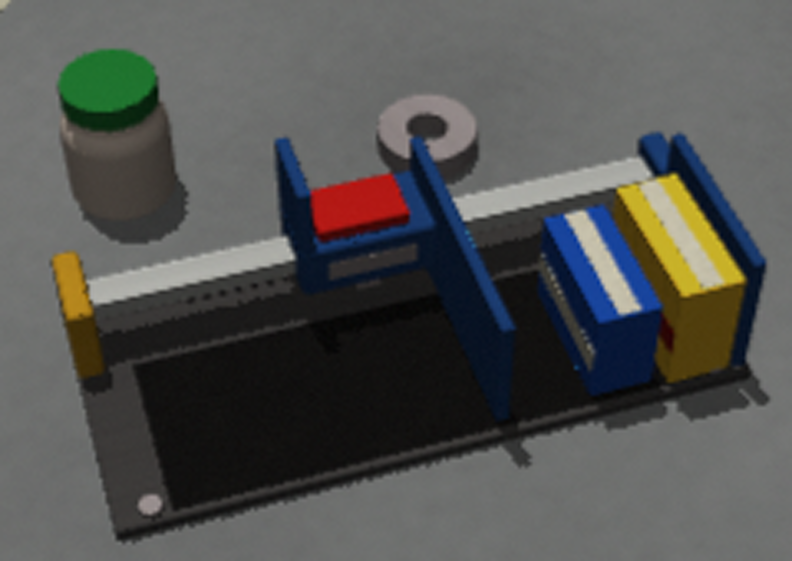

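View pics/t0z.png

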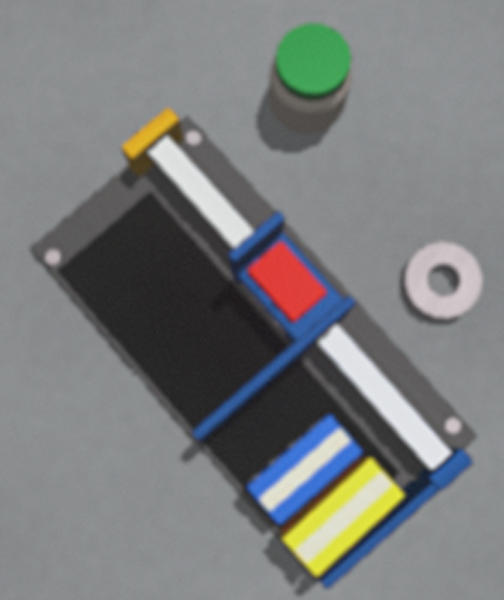

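```bash
python3 - <<'E'
from h import *
np.set_printoptions(precision=4,suppress=True)
t=np.load("top0.npz")["p"];s=np.load("side0.npz")["p"]
# bar: bright low-sat pixels within crop
def bar(p,roi):
    h=cv2.cvtColor(p,cv2.COLOR_BGR2HSV);m=cv2.inRange(h,(0,0,150),(180,60,255))
    k=np.zeros_like(m);x0,x1,y0,y1=roi;k[y0:y1,x0:x1]=m[y0:y1,x0:x1];return blobs(k,100)
for n,p,roi in(("top",t,(235,390,115,275)),("side",s,(170,360,170,235))):
    pts=[]
    for c in bar(p,roi)[:3]:
        mm=np.zeros(p.shape[:2],np.uint8);cv2.drawContours(mm,[c],-1,255,-1)
        yx=np.argwhere(mm)[:,::-1];w=plane(n,yx,.046)
        print(n,np.round(cen(c)),cv2.contourArea(c),w[:,:2].min(0),w[:,:2].max(0))
        r=cv2.minAreaRect((w[:,:2]*1000).astype(np.float32));print(r)
        pts.append(w)
    w=np.vstack(pts)[:,:2]
    v=np.linalg.svd(w-w.mean(0),full_matrices=False)[2][0];print("dir",np.degrees(np.arctan2(v[1],v[0])),w.mean(0))
c=blobs(mask(t,0,6))[0]
w=plane("top",c[:,0],.074)[:,:2];r=cv2.minAreaRect((w*1000).astype(np.float32));print("red74",r)
c=blobs(mask(s,0,6,150,120))[0]
w=plane("side",c[:,0],.074)[:,:2];print("red74 side",cv2.minAreaRect((w*1000).astype(np.float32)))
d=np.load("top0.npz")["d"]; 
c=get_calibration("top");print("depth z red", [plane("top",[[310,187]],c["eye"][2]-0)[0] if 0 else None])
e,dd=rays("top",[[309,187],[262,138+3],[350,235],[320,95]])
for q,(u,v) in zip(dd,[(309,187),(262,141),(350,235),(320,95)]):print(e+q*d[v,u])
for n,px in(("top",[[320,95]]),):print(tri([[192,154]],px))
E
```

```text
top [350. 235.] 783.0 [ 0.4848 -0.1506] [ 0.5912 -0.0559]
((537.0343017578125, -102.95559692382812), (128.7454071044922, 21.179393768310547), 40.63694381713867)
top [374. 186.] 763.5 [ 0.5975 -0.1775] [ 0.6548 -0.1221]
((626.1400146484375, -149.7053680419922), (54.82760238647461, 57.426822662353516), 88.06372833251953)
top [273. 149.] 554.0 [ 0.6529 -0.0066] [0.7396 0.0726]
((696.3806762695312, 33.138282775878906), (102.53784942626953, 20.73114776611328), 40.62343215942383)
dir 50.19602633355797 [ 0.611  -0.0839]
side [217. 212.] 398.0 [ 0.6458 -0.0097] [0.7401 0.0723]
((692.7628784179688, 31.868988037109375), (110.83724975585938, 18.453428268432617), 40.40794372558594)
side [329. 187.] 374.0 [ 0.4721 -0.1468] [ 0.5815 -0.0623]
((531.3404541015625, -105.3937759399414), (116.89205932617188, 43.944149017333984), 25.68583869934082)
side [342. 209.] 182.0 [ 0.4607 -0.0938] [ 0.5189 -0.0297]
((489.4358825683594, -61.868934631347656), (12.312929153442383, 77.91975402832031), 40.58167266845703)
dir -145.18993018828243 [ 0.5889 -0.0405]
red74 ((619.9010620117188, -30.209739685058594), (50.21403884887695, 32.5135498046875), 40.48752975463867)
red74 side ((619.13623046875, -25.13718032836914), (50.37225341796875, 32.99184036254883), 40.17987060546875)
depth z red [None]
[ 0.6201 -0.0305  0.0709]
[0.7124 0.054  0.046 ]
[ 0.5367 -0.1033  0.0471]
[ 0.7837 -0.0526  0.0851]
[[ 0.7858 -0.0524  0.0834  0.0026]]
```

```bash
python3 - <<'E'
from h import *
np.set_printoptions(precision=4,suppress=True)
s=read_state();M=R.from_rotvec(s["tcp_rot"]).as_matrix();print(M)
y=M[:,1];print("jaw yaw",np.degrees(np.arctan2(y[1],y[0])))
a=np.radians(40.5);u=np.array([np.cos(a),np.sin(a)])
red=np.array([.6199,-.0302]);end=np.array([.735,.067]);print("gap",(end-red)@u, "travel",(end-red)@u-.038)
print("shift mm",(red+.003*u-s["tool_pos"][:2])*1000)
print("final tcp",red+u*.115)
E
```

```text
[[-0.0009  0.403   0.9152]
 [-0.0018  0.9152 -0.403 ]
 [-1.     -0.002  -0.0001]]
jaw yaw 66.23369854749953
gap 0.1506490769382574 travel 0.1126490769382574
shift mm [ 350.4505 -645.4279]
final tcp [0.7073 0.0445]
```

```bash
python3 -m creep '[[255,[14.6,-26.9,0],-0.0187],[255,[14.6,-26.9,0],-0.0187],[255,[14.6,-26.9,0],-0.0187],[255,[14.6,-26.9,0],-0.0187],[255,[14.6,-26.9,0],-0.0187],[255,[14.6,-26.9,0],-0.0187],[255,[14.6,-26.9,0],-0.0187],[255,[14.6,-26.9,0],-0.0187]]' 40
```

```text
time: 0.77
tool_pos: [0.389, 0.4009, 0.2308]
tcp_rot: [0.442, 1.525, -0.443]
wrist_force: [0.9, 0.3, 0.1]
width: -0.001
```

```bash
python3 -m creep '[[255,[14.6,-26.9,0],-0.0187],[255,[14.6,-26.9,0],-0.0187],[255,[14.6,-26.9,0],-0.0187],[255,[14.6,-26.9,0],-0.0187],[255,[14.6,-26.9,0],-0.0187],[255,[14.6,-26.9,0],-0.0187],[255,[14.6,-26.9,0],-0.0187],[255,[14.6,-26.9,0],-0.0187]]'
```

```text
time: 1.43
tool_pos: [0.5057, 0.1858, 0.2309]
tcp_rot: [0.559, 1.498, -0.56]
wrist_force: [-0.0, 1.1, -0.1]
width: -0.001
```

```bash
python3 -m creep '[[255,[14.6,-26.9,0],-0.0187],[255,[14.6,-26.9,0],-0.0187],[255,[14.6,-26.9,0],-0.0187],[255,[14.6,-26.9,0],-0.0187],[255,[14.6,-26.9,0],-0.0187],[255,[14.6,-26.9,0],-0.0187],[255,[14.6,-26.9,0],-0.0187],[255,[14.6,-26.9,0],-0.0187]]'
```

```text
time: 2.1
tool_pos: [0.6226, -0.0293, 0.2306]
tcp_rot: [0.675, 1.464, -0.676]
wrist_force: [0.5, -0.3, 0.3]
width: -0.002
```

```bash
python3 -m creep '[[255,[0,0,-18],0],[255,[0,0,-18],0],[255,[0,0,-18],0],[255,[0,0,-18],0],[255,[0,0,-18],0],[255,[0,0,-18],0],[255,[0,0,-18],0],[255,[0,0,-14],0]]'
python3 - <<'E'
from h import *
for n in("side","top"):
    p,d=read_camera(n);np.savez(f"{n}1.npz",p=p,d=d)
    c=p[100:300,150:400];cv2.imwrite(f"pics/{n}1z.png",cv2.resize(c,None,fx=3,fy=3,interpolation=2))
s=read_state();M=R.from_rotvec(s["tcp_rot"]).as_matrix();print(s["tool_pos"],np.degrees(np.arctan2(M[1,1],M[0,1])))
E
```

```text
time: 2.77
tool_pos: [0.6212, -0.0278, 0.089]
tcp_rot: [0.674, 1.466, -0.675]
wrist_force: [-1.0, -0.9, -0.1]
width: -0.001
[ 0.61949636 -0.02760285  0.08757547] 40.519242599440254
```

View pics/side1z.png

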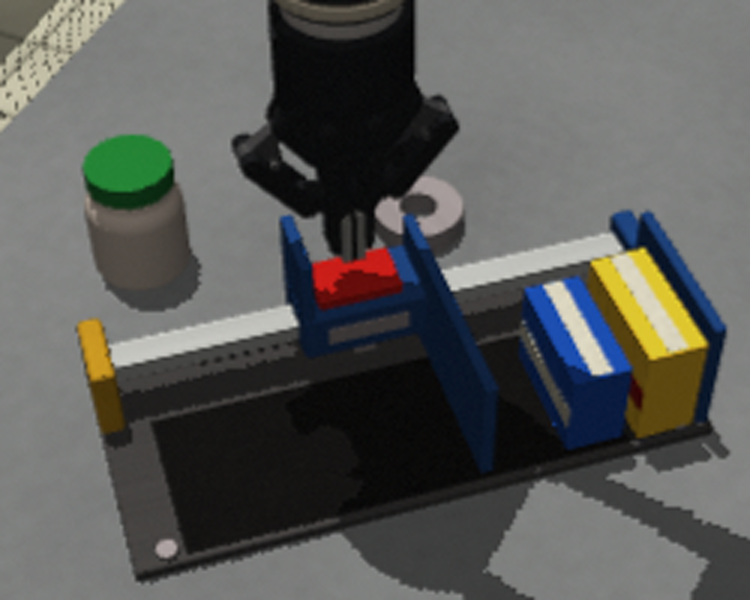

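View pics/top1z.png

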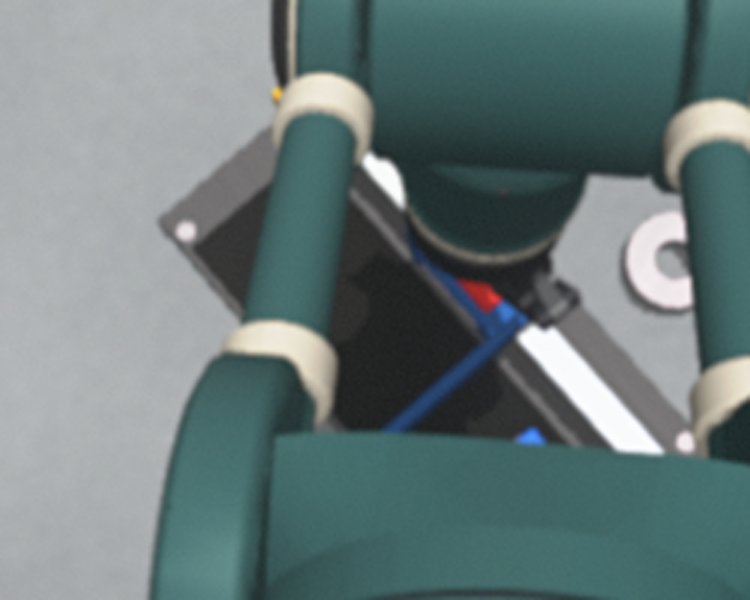

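```bash
python3 -c "
from h import *
s=read_state();print(s['q'],s['tool_pos'],s['joint_vel'])"
```

```text
[-8.46882854e-02  2.89896922e-01  1.85184590e+00 -8.60329228e-06
  1.00670724e+00 -7.91866099e-01] [ 0.61949636 -0.02760285  0.08757547] [ 0.00142701 -0.03034279 -0.04199178 -0.0018209   0.02475716  0.00061548]
```

```bash
python3 -m creep '[[255,[0,0,20],-0.08],[255,[0,0,10],-0.09],[255,[0,0,0],-0.1],[255,[0,0,0],-0.1],[255,[0,0,0],-0.1],[255,[0,0,0],-0.1],[255,[0,0,0],-0.1],[255,[0,0,0],-0.1]]'
python3 -m creep '[[255,[0,0,0],-0.1],[255,[0,0,0],-0.1],[255,[0,0,0],-0.1],[255,[0,0,0],-0.1],[255,[0,0,0],-0.1],[255,[0,0,0],-0.1],[255,[0,0,0],-0.1],[255,[0,0,0],-0.1]]'
python3 -m creep '[[255,[0,0,0],0],[255,[0,0,0],0],[255,[0,0,0],0],[255,[0,0,0],0],[255,[0,0,0],0],[255,[0,0,0],0],[255,[0,0,0],0],[255,[0,0,0],0]]'
python3 - <<'E'
from h import *
s=read_state();M=R.from_rotvec(s["tcp_rot"]).as_matrix();print(s["tool_pos"],np.degrees(np.arctan2(M[1,1],M[0,1])),M[:,0],s["q"])
print((np.array([.6237,-.0272])-s["tool_pos"][:2])*1000)
E
```

```text
time: 3.53
tool_pos: [0.6232, -0.0279, 0.1227]
tcp_rot: [1.26, 1.175, -1.258]
wrist_force: [-0.7, 0.4, 0.4]
width: 0.002
time: 4.2
tool_pos: [0.6232, -0.0279, 0.1227]
tcp_rot: [1.815, 0.664, -1.812]
wrist_force: [-0.7, -0.0, -0.4]
width: -0.004
time: 4.87
tool_pos: [0.6224, -0.0278, 0.1212]
tcp_rot: [1.81, 0.669, -1.81]
wrist_force: [-0.5, -0.5, -0.2]
width: -0.003
[ 0.62237036 -0.02784808  0.12119832] -49.419566309480786 [-1.73801481e-04  3.65744561e-05 -9.99999984e-01] [-8.47064959e-02  2.55609575e-01  1.82648148e+00  2.49241643e-05
  1.05967787e+00  7.77815450e-01]
[1.32964416 0.64807938]
```

```bash
python3 -m creep '[[255,[1,0.5,-12],0],[255,[0,0,-12],0],[255,[0,0,-10],0],[255,[0,0,-6],0],[255,[0,0,-3],0],[255,[0,0,0],0],[255,[0,0,0],0],[255,[0,0,0],0]]'
python3 - <<'E'
from h import *
p,d=read_camera("side");c=p[100:300,150:400];cv2.imwrite("pics/side2z.png",cv2.resize(c,None,fx=3,fy=3,interpolation=2))
E
```

```text
time: 5.53
tool_pos: [0.6239, -0.0274, 0.0788]
tcp_rot: [1.811, 0.669, -1.809]
wrist_force: [0.7, 0.4, -0.1]
width: -0.002
```

View pics/side2z.png

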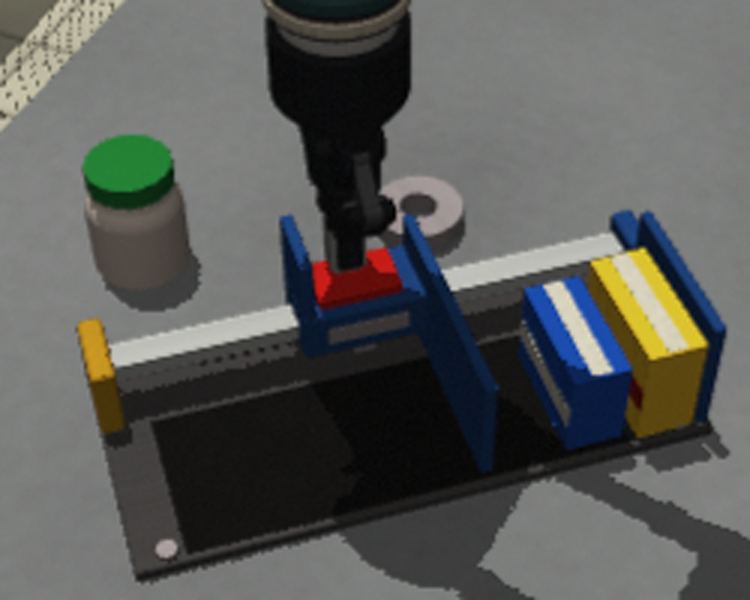

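The shut fingertips are centred over the red plate, around (350,265) in the zoomed view, with clear gaps to the shoulder and the wing. Next I press down.

```bash
python3 -m creep '[[255,[0,0,-2],0],[255,[0,0,-2],0],[255,[0,0,-2],0],[255,[0,0,-2],0],[255,[0,0,-2],0],[255,[0,0,-2],0],[255,[0,0,0],0],[255,[0,0,0],0]]'
```

```text
time: 6.25
tool_pos: [0.6235, -0.0274, 0.0666]
tcp_rot: [1.81, 0.669, -1.81]
wrist_force: [-1.5, -0.1, 4.3]
width: 0.001
```

```bash
python3 -m creep '[[255,[0,0,-0.5],0],[255,[0,0,-0.5],0],[255,[0,0,-0.5],0],[255,[0,0,0],0],[255,[0,0,0],0],[255,[0,0,0],0],[255,[0,0,0],0],[255,[0,0,0],0]]'
```

```text
time: 6.92
tool_pos: [0.6238, -0.0272, 0.066]
tcp_rot: [1.811, 0.669, -1.81]
wrist_force: [-3.3, 0.6, 8.7]
width: -0.001
```

```bash
python3 -m creep '[[255,[1.9,1.6,-0.3],0],[255,[3.0,2.6,0],0],[255,[3.8,3.25,0],0],[255,[3.8,3.25,0],0],[255,[3.8,3.25,0],0],[255,[3.8,3.25,0],0],[255,[3.8,3.25,0],0],[255,[1.9,1.6,0],0]]'
python3 - <<'E'
from h import *
p,d=read_camera("side");c=p[100:300,150:400];cv2.imwrite("pics/side3z.png",cv2.resize(c,None,fx=3,fy=3,interpolation=2))
E
```

```text
time: 7.58
tool_pos: [0.6501, -0.0047, 0.066]
tcp_rot: [1.812, 0.669, -1.809]
wrist_force: [-3.2, 0.2, 10.2]
width: 0.001
```

View pics/side3z.png

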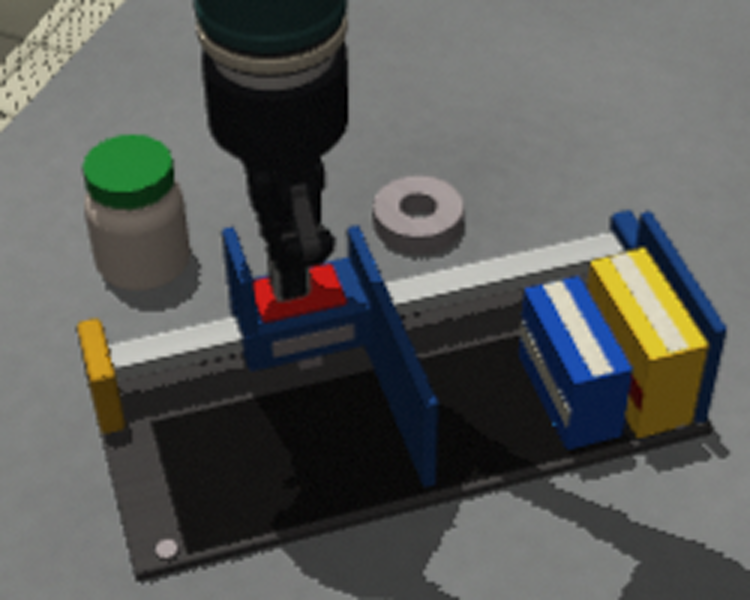

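The stop rides back with the fingertip, and the plate is still held down at about 10 N. I keep pushing.

```bash
python3 -m creep '[[255,[3.8,3.25,0],0],[255,[3.8,3.25,0],0],[255,[3.8,3.25,0],0],[255,[3.8,3.25,0],0],[255,[3.8,3.25,0],0],[255,[3.8,3.25,0],0],[255,[3.8,3.25,0],0],[255,[3.8,3.25,0],0]]'
```

```text
time: 8.3
tool_pos: [0.6802, 0.0211, 0.066]
tcp_rot: [1.811, 0.669, -1.81]
wrist_force: [-3.7, -0.4, 9.3]
width: -0.001
```

```bash
python3 -m creep '[[255,[3.8,3.25,0],0],[255,[3.8,3.25,0],0],[255,[3.8,3.25,0],0],[255,[3.8,3.25,0],0],[255,[1.5,1.3,0],0],[255,[1.5,1.3,0],0],[255,[1.5,1.3,0],0],[255,[1.5,1.3,0],0]]'
python3 - <<'E'
from h import *
p,d=read_camera("side");c=p[100:300,150:400];cv2.imwrite("pics/side4z.png",cv2.resize(c,None,fx=3,fy=3,interpolation=2))
print(read_state()["tool_pos"])
E
```

```text
time: 8.97
tool_pos: [0.7014, 0.0392, 0.066]
tcp_rot: [1.811, 0.669, -1.809]
wrist_force: [-2.0, -0.2, 8.1]
width: -0.004
[0.70175482 0.03951055 0.06603735]
```

View pics/side4z.png

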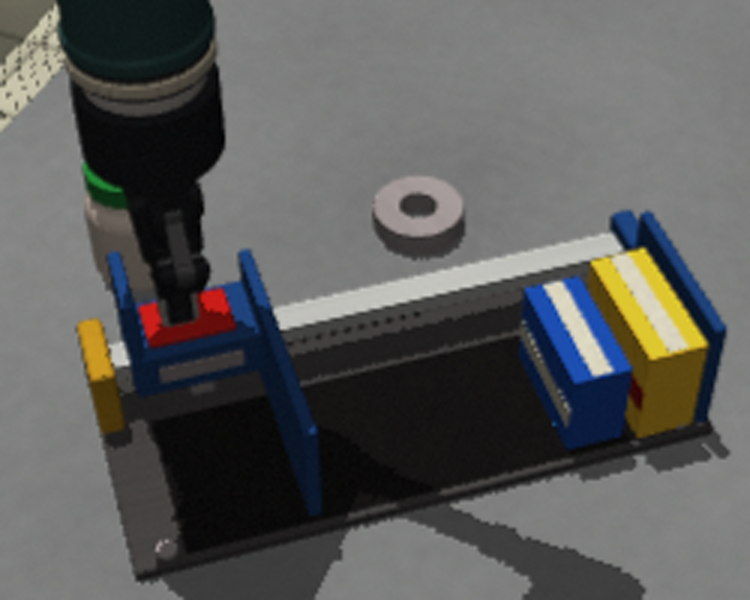

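About 10 mm remains to the end block. I carry on slowly, then take up the slack to the shoulder.

```bash
python3 -m creep '[[255,[1.9,1.6,-0.2],0],[255,[1.9,1.6,0],0],[255,[1.9,1.6,0],0],[255,[1.9,1.6,0],0],[255,[1.5,1.3,0],0],[255,[1,0.85,0],0],[255,[0,0,0],0],[255,[0,0,0],0]]'
```

```text
time: 9.68
tool_pos: [0.7094, 0.046, 0.0659]
tcp_rot: [1.806, 0.668, -1.814]
wrist_force: [-9.8, -4.5, 14.3]
width: 0.002
```

```bash
python3 -m creep '[[255,[1.5,1.3,0],0],[255,[1.5,1.3,0],0],[255,[1.5,1.3,0],0],[255,[1.5,1.3,0],0],[255,[0,0,0],0],[255,[0,0,0],0],[255,[0,0,0],0],[255,[0,0,0],0]]'
```

```text
time: 10.35
tool_pos: [0.7159, 0.0507, 0.0658]
tcp_rot: [1.807, 0.667, -1.813]
wrist_force: [-7.4, -5.6, 12.2]
width: 0.0
```

```bash
python3 -m creep '[[255,[0.8,0.7,0],0],[255,[0.8,0.7,0],0],[255,[0.8,0.7,0],0],[255,[0.8,0.7,0],0],[255,[0.8,0.7,0],0],[255,[0,0,0],0],[255,[0,0,0],0],[255,[0,0,0],0]]'
python3 - <<'E'
from h import *
p,d=read_camera("side");c=p[100:300,120:370];cv2.imwrite("pics/side5z.png",cv2.resize(c,None,fx=3,fy=3,interpolation=2))
E
```

```text
time: 11.02
tool_pos: [0.7196, 0.0537, 0.0658]
tcp_rot: [1.806, 0.667, -1.813]
wrist_force: [-8.6, -6.5, 12.4]
width: 0.002
```

View pics/side5z.png

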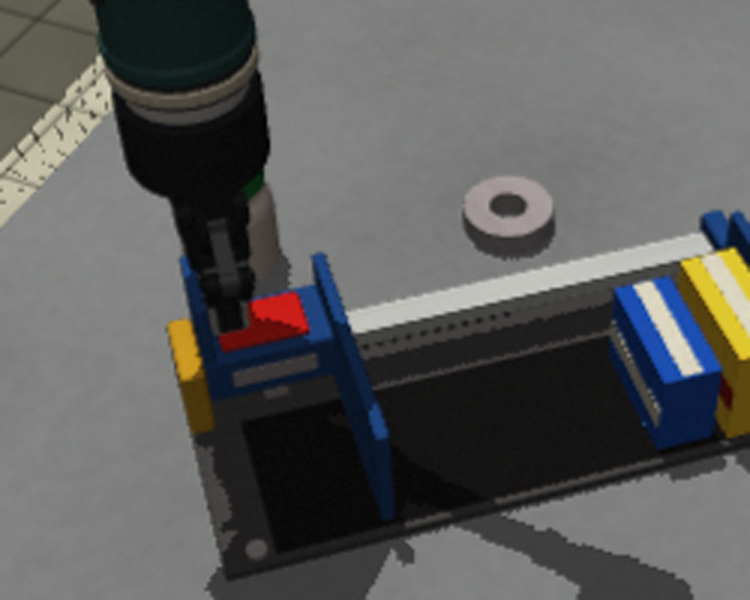

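```bash
python3 -m creep '[[255,[0.8,0.7,0],0],[255,[0.8,0.7,0],0],[255,[0.4,0.3,0],0],[255,[0,0,0],0],[255,[0,0,0],0],[255,[0,0,0],0],[255,[0,0,0],0],[255,[0,0,0],0]]'
```

```text
time: 11.73
tool_pos: [0.7196, 0.0537, 0.0658]
tcp_rot: [1.801, 0.666, -1.818]
wrist_force: [-14.1, -11.7, 16.7]
width: -0.002
```

It doesn't move under an 18 N push against the shoulder, so the stop is home. I lift straight up.

```bash
python3 -m creep '[[255,[0,0,2],0],[255,[0,0,2],0],[255,[0,0,3],0],[255,[0,0,3],0],[255,[0,0,4],0],[255,[0,0,2],0],[255,[-0.8,-0.7,2],0],[255,[-0.8,-0.7,2],0]]'
```

```text
time: 12.4
tool_pos: [0.7193, 0.0557, 0.082]
tcp_rot: [1.807, 0.67, -1.815]
wrist_force: [-2.1, -2.0, -1.8]
width: 0.002
```

```bash
python3 -m creep '[[255,[-1.5,-1.3,3],0],[255,[-1.5,-1.3,6],0],[255,[0,0,12],0],[255,[0,0,20],0],[255,[0,0,25],0],[255,[0,0,25],0],[255,[0,0,25],0],[255,[0,0,20],0]]'
```

```text
time: 13.07
tool_pos: [0.72, 0.0544, 0.2254]
tcp_rot: [1.815, 0.668, -1.804]
wrist_force: [0.0, -0.0, -0.5]
width: -0.001
```

```bash
python3 -m creep '[[255,[-20,-20,10],0],[255,[-30,-25,10],0],[255,[-30,-25,0],0],[255,[-30,-25,0],0],[255,[-30,-25,0],0],[255,[-30,-25,0],0],[255,[-30,-25,0],0],[255,[-30,-25,0],0]]'
python3 - <<'E'
from h import *
for n in("side","top"):
    p,d=read_camera(n);np.savez(f"{n}6.npz",p=p,d=d);cv2.imwrite(f"pics/{n}6.png",p)
E
```

```text
time: 13.73
tool_pos: [0.4879, -0.142, 0.2426]
tcp_rot: [1.812, 0.667, -1.806]
wrist_force: [0.7, 0.2, 0.8]
width: 0.004
```

View pics/side6.png

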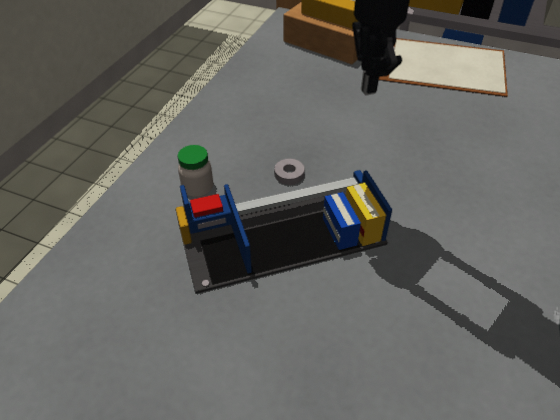

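View pics/top6.png

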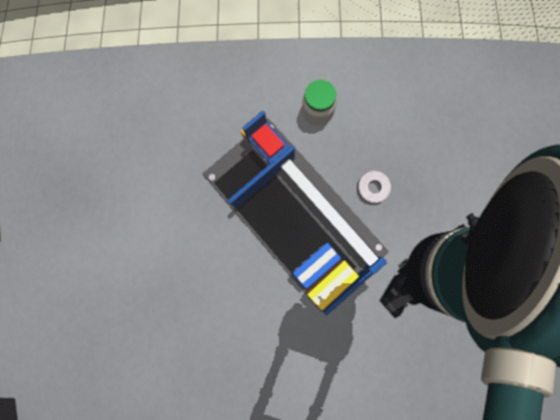

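Both views show the stop against the end block with the plate at (207,206) in the side view and (268,140) in the top view. The boxes, jar and bearing look untouched. I check this with numbers.

```bash
python3 - <<'E'
from h import *
np.set_printoptions(precision=4,suppress=True)
u=np.array([.7604,.6494])
for k in"06":
    t=np.load(f"top{k}.npz");s=np.load(f"side{k}.npz")
    c=blobs(mask(t["p"],0,6))[0];w=plane("top",c[:,0],.074)[:,:2];r=cv2.minAreaRect((w*1000).astype(np.float32))
    uv=np.round(cen(c)).astype(int);e,q=rays("top",[uv])
    dz=[(e+rays("top",[[uv[0]+i,uv[1]+j]])[1][0]*t["d"][uv[1]+j,uv[0]+i])[2] for i in range(-4,5) for j in range(-4,5)]
    print(k,r,"to end",(np.array([735,67])-r[0])@u,"z depth",np.median(dz))
    g=blobs(mask(t["p"],50,75))[0];print("jar",np.round(cen(g),2))
a,b=[np.load(f"top{k}.npz")["p"].astype(int) for k in"06"]
for nm,(x0,x1,y0,y1) in dict(bearing=(355,395,168,206),jar=(303,338,78,120),boxes=(292,360,243,312)).items():
    print(nm,np.abs(a-b)[y0:y1,x0:x1].mean())
E
```

```text
0 ((619.9010620117188, -30.209739685058594), (50.21403884887695, 32.5135498046875), 40.48752975463867) to end 150.64923739776611 z depth 0.07016611259246253
jar [320.04  94.78]
6 ((705.7139892578125, 42.81648635864258), (53.24702072143555, 33.73259735107422), 40.5469856262207) to end 37.97385632705688 z depth 0.07406432030047727
jar [320.03  94.75]
bearing 13.812061403508771
jar 9.736054421768708
boxes 15.897627166808752
```

```bash
python3 - <<'E'
from h import *
a,b=[np.load(f"top{k}.npz")["p"] for k in"06"]
print("plain counter diff",np.abs(a.astype(int)-b)[300:380,60:150].mean(),a[300:380,60:150].mean(),b[300:380,60:150].mean())
for n in("top","side"):
  for nm,x0,x1,y0,y1 in ([("bearing",350,400,160,212),("boxes",285,365,238,315)] if n=="top" else [("bearing",268,312,152,190),("boxes",322,388,175,250)]):
    A,B=[np.load(f"{n}{k}.npz")["p"][y0:y1,x0:x1] for k in"06"]
    A,B=[cv2.Laplacian(cv2.GaussianBlur(cv2.cvtColor(i,6),(0,0),1.2),cv2.CV_32F) for i in(A,B)]
    print(n,nm,cv2.phaseCorrelate(A,B))
E
```

```text
plain counter diff 12.249675925925926 134.97439814814814 147.22407407407408
top bearing ((0.0028173198800516275, 0.0433416569776206), 1.1006989719249585)
top boxes ((0.07955483587335266, -0.05614103959502614), 0.7090291047096252)
side bearing ((0.6322307385444041, -0.08970988236760746), 0.7279317167070177)
side boxes ((0.053582377237354706, 0.5379789240488151), 0.7331303278163628)
```

```bash
python3 -c "
from workcell import *
print(read_state()['time'],finish_job())"
```

```text
the job is handed in; nothing more can be done
13.8333 None
```

The stop is fully home against the yellow end block and the red plate has sprung back up. I handed the job in at 13.8 s.

**What I did:** With the fingers shut, I pressed the plate until it bottomed (TCP at 66 mm, about 9 N). Keeping it pressed, I slid the stop back about 113 mm. A final push of about 18 N on the shoulder moved nothing further. I then lifted straight up and moved the arm clear.

**Last checks:**
- **Stop:** the plate centre measures 38.0 mm from the block. That equals the 30 mm shoulder offset plus its 8 mm thickness, so there is no gap.
- **Plate:** its top reads 74.1 mm by depth camera, against 74 mm when up. At the start it read 70 mm, probably because the pawl was resting on a tooth.
- **Other objects:** the jar, bearing and boxes agree with the first top picture to within 0.1 px. In the side view the bearing and boxes differ by about 0.5 px. I put that down to lighting and shadow, since the fingers never came near them.

**Disagreements:**
- The plain brightness comparison of the two top pictures differed everywhere, including bare counter. That was exposure, so I compared edges instead.
- Before any movement, the two cameras together put the plate at about 66 mm. The side picture had taken in the plate's front face, so I relied on the top view and depth.
- I first came down with the jaws along the bar. The finger links looked too close to the shoulder, so I rose and turned 90° before pressing.

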